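Stack the tiered sample carrier

TASK

Build up the sample carrier on its four-post base: first the plain open tray, on it the tray divided into six cells, and on top the rack with three round wells, each lowered so that its four corner holes drop over the four posts and it lies flat. Then stand the small brown vial upright in the middle well of the rack. Leave the other things on the cabinet where they are.

Things in the scene. Friction and masses are not known exactly. Their poses are not given: they have to be found in the camera images.
- base: Dark steel plate 66 x 186 x 6 mm, fixed on the cabinet, with four upright 8 mm steel posts at x = +-16.5, y = +-76 mm, rising to 86 mm above the cabinet; their top 8 mm are pointed. Origin: centre of the plate's underside; y lengthwise, x across.
- plain_tray: White plastic, 60 x 180 mm: 4 mm deck with a 17 mm hole at each corner (x = +-16.5, y = +-76 mm); on its middle 120 mm an undivided open box, 3 mm walls, 28 mm tall overall. Bottom tier: underside goes 6 mm above the base's origin. Origin: centre of underside; y lengthwise, x across; same after a half turn. Grip across the 60 mm width.
- divided_tray: White plastic, 60 x 180 mm: 4 mm deck with a 17 mm hole at each corner (x = +-16.5, y = +-76 mm); on its middle 120 mm an open box split into 2 x 3 cells, 3 mm walls, 28 mm tall overall. Middle tier: underside goes 34 mm above the base's origin. Origin: centre of underside; y lengthwise, x across; same after a half turn. Grip across the 60 mm width.
- well_rack: White plastic, 60 x 180 mm: 4 mm deck with a 17 mm hole at each corner (x = +-16.5, y = +-76 mm); on its middle 120 mm a block, 20 mm tall overall, with three round wells (34 mm wide, 16 mm deep, at y = -39, 0, 39 mm). Top tier: underside goes 62 mm above the base's origin. Origin: centre of underside; y lengthwise, x across; same after a half turn. Grip across the 60 mm width.
- middle_well (a point): Centre of the floor of the rack's middle well, 4 mm above the rack's underside; moves with the rack.
- vial: Small brown bottle with white neck ring and pink cap, standing, 24 mm diameter, 51 mm tall. Origin: centre of its underside; z up. Grip it across its 24 mm with the fingertips more than 16 mm above its underside, so that they clear the rack's top when it stands in a well.
- petri_dish: Bystander: flat round lidded dish with a white label, 61 mm diameter, 16 mm tall. Origin: centre of its underside.
- timer: Bystander: white timer with red and grey keys lying on its back, 62 x 66 x 19 mm. Origin: centre of its underside.
- beaker: Bystander: clear beaker, 45 mm diameter, 56 mm tall. Origin: centre of its underside.
- tape_roll: Bystander: roll of white tape lying flat, 49 mm diameter, 32 mm tall. Origin: centre of its underside.
There are look-alikes about, which are no part of the job. Leave any blue look-alike of the vial alone.

How it is judged:
On the way, in this order (a step that is already met when the one before it is completed fails the run):
1. plain tray lies flat on the base over all four posts, let go (horizontal distance between plain_tray and base below 0.008 m and z of plain_tray in the frame of base between 0.003 and 0.009 m and angle between the y axis of plain_tray and the y axis of base, either way round below 0.12 rad and angle between plain_tray's own z axis and vertical below 0.04 rad and contact force between the fingers and plain_tray below 0.3 N), for 0.2 s.
2. divided tray lies flat on the plain tray over all four posts, let go (horizontal distance between divided_tray and base below 0.008 m and z of divided_tray in the frame of base between 0.031 and 0.037 m and angle between the y axis of divided_tray and the y axis of base, either way round below 0.12 rad and angle between divided_tray's own z axis and vertical below 0.04 rad and contact force between the fingers and divided_tray below 0.3 N), for 0.2 s.
3. well rack lies flat on the divided tray over all four posts, let go (horizontal distance between well_rack and base below 0.008 m and z of well_rack in the frame of base between 0.059 and 0.065 m and angle between the y axis of well_rack and the y axis of base, either way round below 0.12 rad and angle between well_rack's own z axis and vertical below 0.04 rad and contact force between the fingers and well_rack below 0.3 N), for 0.2 s.
4. vial stands in the middle well of the rack, let go (horizontal distance between vial and middle_well below 0.009 m and z of vial in the frame of middle_well between -0.003 and 0.004 m and angle between vial's own z axis and vertical below 0.08 rad and contact force between the fingers and vial below 0.3 N), for 0.2 s.
At the end, for the whole second after the job is handed in: From below on the base: plain tray, divided tray, well rack, each within 3 mm of seated height, 8 mm of centre, 0.12 rad of the base's yaw, 0.04 rad of level; vial on the middle well's floor within 9 mm of its centre, upright within 0.08 rad; all released, at rest (all of step 1 and all of step 2 and all of step 3 and all of step 4 and linear speed of each of plain_tray, divided_tray, well_rack, vial below 0.02 m/s); the robot touches nothing.
It fails at once if a bystander was shifted by more than 40 mm (distance of any of petri_dish, timer, beaker, tape_roll from where it was at the start of the episode above 0.04 m).
It also fails if it takes over 106 s, if anything falls off the work surface, if the arm or the gripper's body presses on something with over 40 N, if the wrist force passes 120 N, or if a joint passes its speed limit or range.

ROBOT

A 6-joint arm with a two-finger parallel gripper is mounted at the origin on a cart in front of the work surface, level with it; the furniture and walls round the work are solid. World frame = base frame: x ahead of the robot, y to its left, z up, the work surface at z = 0. Lengths are in m, angles in rad, forces in N, time in s.
With the tool pointing down it reaches from about 0.325 to 0.775 m from the base axis. Payload 9.3 kg.
Tool frame: the origin (TCP) lies midway between the tips of the shut fingers; the grasp point (between the pads) lies 19 mm behind it (bot.pinch_z is the distance from the TCP to the grasp point, in m); z points along the fingers, y is the line along which they close (so a half turn about z gives the same grasp; the last joint's range is limited). The gripper opens to 85 mm and grips with 20 to 120 N. Pads are 22 mm wide; open, the fingers measure 114 mm over their backs; the gripper's body (76 mm by 85 mm) begins 54 mm behind the grasp point. The pads swing forward as they close: fully open they stand 13 mm farther back than shut.
Start: joints at [-1.438, 0.259, 0.021, 1.334, 0, 1.418], TCP at [0.155, -0.528, 0.194] pointing down, gripper open.
Joint ranges: [-3.04, 3.04], [-0.91, 1.82], [-1.04, 1.36], [-1.92, 1.95], [-1.52, 1.45], [-3.14, 3.14]. Speed limits (rad/s): [2.22, 2.22, 2.79, 3.14, 3.14, 3.14].

INTERFACE

Orientations are given as a unit quaternion [x, y, z, w].
In Python, from rig import bot gives the robot as it stands.
- The arm moves only by the tool arm_command, never from a script. Its arguments are lists of equal length, an entry for each row: "translation": the shift along the tool's x, y, z in m, a list of three; "twist": the turn about the tool's z in rad; "fingers": the closure, from -1 (fully open) to 1 (shut), so that 0 is half open. A call has 1 to 20 rows; each row is the pose to reach, as a shift and turn from the pose commanded when the call began, along the tool's axes at that moment; what a row does not reach only later rows make up. A row lasts 1/8 s, in which the tool goes at most 62.5 mm and 10.7 degrees, less where a joint would pass 70% of its speed; a pose out of reach is approached as far as the arm can. A call with a gripper value outside its range is refused whole. The fingers move at their own pace and stop on an object; "newtons" is the grip in N (left out, the last holds). Time passes only in rows, so rows that repeat a pose let the fingers close. It gives the time, the measured TCP pose, the force, the opening and the grip force at its end, in the units of the state.
- bot.read_state(): the state, without advancing time (a new reading comes with each control period).
- bot.snapshot(name): name is "scene" or "top" or "wrist"; returns a dict with "frame" (384x512x3 uint8, red, green, blue), "depth" (384x512 float32, m along the optical axis (not along the pixel's ray), 0 where there is no reading), "fx", "fy", "cx", "cy" (pixels), "R" (3x3) and "t" (3): a world point X has camera coordinates R X + t. Camera axes: x right, y down, z forward; pixel columns grow to the right and rows downward; lengths in m; the calibration is good to about 2 mm. A picture is of the moment at which its call begins.
- bot.job_done(): hands the job in; it is judged then, once.
Trained networks look in a picture, given as the dict that the camera call returned (one of the last four; its "shot" number tells which), for a name from the list of things; names that differ only in an ending like _2 or _b are one class to them, and where a whole thing is asked for, a point or a joint stands for the part that bears it (a point fixed in the world has none). Each returns a list of dicts, best first, with "score" (0 to 1); they miss things now and then, are a little off and sometimes report something else, mostly with a low value. They report only what shows in the picture. A call takes as long as a camera call. They do not tell look-alikes from the thing itself.
- bot.boxes_of(label, picture): "point" ([row, column] in pixels, amid what is visible of it).
- bot.landmark_of(label, picture): "point" ([row, column] in pixels: a listed point, or the origin of a listed thing).
The state is a dict: "time": time; "q": joint angles; "joint_velocities": joint speeds; "joint_efforts": joint torques, N m; "tcp_pos": TCP position; "ee_rot": TCP orientation; "ft_force": force on the tool from outside, world axes, zero at the start; "torque": the same for the moment, N m; "grip_width": finger opening in m; "grasp_force": force on a finger pad.
Only numpy, scipy, OpenCV 4.12 (cv2) and the standard library are available. Lean on these libraries where they do the work, as an engineer would, in place of code of your own. Each camera call takes 0.05 s, during which the arm holds its last target. There are 200 camera calls.

## Working session

There is one attempt and no reset: what is moved stays moved. The work goes in short steps, Python scripts to look and compute and a tool call to move; the robot and the scene stay as the last step left them, time stands still between calls to the robot, and variables do not carry over. Pictures are saved under pics/ and viewed, at most 14 in all, crops included, and the job is handed in when it is done.

Besides the shell and the picture viewer there is one more tool, called after "Call:" by a JSON object that holds its "method" and its "body". arm_command: Moves the arm, as the interface text tells. Its arguments: {"type":"object","properties":{"translation":{"type":"array","items":{"type":"array","items":{"type":"number"}}},"twist":{"type":"array","items":{"type":"number"}},"fingers":{"type":"array","items":{"type":"number"}},"newtons":{"type":"number"}},"required":["translation","twist","fingers"]}

```bash
mkdir -p pics; ls; cat > h.py <<'E'
import numpy as np, cv2
from rig import bot
def save(p,name): cv2.imwrite(f'pics/{name}.png',cv2.cvtColor(p['frame'],cv2.COLOR_RGB2BGR))
def cloud(p):
    d=p['depth']; v,u=np.mgrid[:d.shape[0],:d.shape[1]]
    C=np.stack([(u-p['cx'])/p['fx']*d,(v-p['cy'])/p['fy']*d,d],-1)
    W=(C-p['t'])@p['R']; W[d==0]=np.nan
    return W
def at_z(p,rc,z):
    r=np.array([(rc[1]-p['cx'])/p['fx'],(rc[0]-p['cy'])/p['fy'],1])@p['R']
    o=-p['R'].T@p['t']; return o+r*(z-o[2])/r[2]
E
python3 - <<'E'
from h import *
for n in ('top','scene'):
    p=bot.snapshot(n); save(p,n+'0'); print(n,p['fx'],(-p['R'].T@p['t']).round(3))
    W=cloud(p); np.save(n+'0',W)
    for l in ['base','plain_tray','divided_tray','well_rack','vial','petri_dish','timer','beaker','tape_roll']:
        for k in bot.landmark_of(l,p)[:3]:
            print(l,round(k['score'],2),np.round(k['point']),at_z(p,k['point'],0).round(3))
print(bot.read_state())
E
```

```text
pics
top 424.908276913625 [0.494 0.002 1.156]
base 0.7 [239. 198.] [0.464 0.165 0.   ]
plain_tray 0.74 [235. 330.] [ 0.473 -0.194  0.   ]
divided_tray 0.58 [235. 137.] [0.479 0.33  0.   ]
well_rack 0.95 [233. 258.] [0.48  0.004 0.   ]
well_rack 0.56 [204. 165.] [0.562 0.256 0.   ]
vial 0.67 [172. 352.] [ 0.642 -0.256  0.   ]
vial 0.49 [175. 385.] [ 0.635 -0.346  0.   ]
petri_dish 0.69 [166. 316.] [ 0.662 -0.157  0.   ]
timer 0.68 [172. 268.] [ 0.646 -0.028  0.   ]
beaker 0.74 [208. 164.] [0.55  0.258 0.   ]
tape_roll 0.59 [206. 231.] [0.554 0.076 0.   ]
scene 384.1563542704854 [ 0.197 -0.729  0.733]
base 0.58 [178. 199.] [0.472 0.152 0.   ]
plain_tray 0.9 [256. 251.] [ 0.473 -0.191  0.   ]
plain_tray 0.28 [183. 235.] [0.559 0.078 0.   ]
divided_tray 0.85 [148. 177.] [0.47  0.338 0.   ]
well_rack 0.68 [208. 227.] [ 0.493 -0.007  0.   ]
vial 0.52 [250. 323.] [ 0.638 -0.257  0.   ]
vial 0.44 [279. 348.] [ 0.639 -0.356  0.   ]
petri_dish 0.48 [221. 306.] [ 0.657 -0.155  0.   ]
timer 0.95 [192. 281.] [ 0.661 -0.02   0.   ]
tape_roll 0.71 [182. 234.] [0.559 0.084 0.   ]
tape_roll 0.33 [195. 282.] [ 0.654 -0.032  0.   ]
{'time': 1.0, 'q': array([-1.43757147e+00,  2.58629388e-01,  2.14831323e-02,  1.33371857e+00,
        7.54224606e-06,  1.41818709e+00]), 'joint_velocities': array([ 0.00043812, -0.00091309,  0.00130836,  0.00023643,  0.00071715,
        0.00020756]), 'joint_efforts': array([-3.46201523e-04, -5.55382419e+01,  3.44743466e+01,  1.22876889e-03,
       -1.58643425e-04,  5.17449720e-06]), 'tcp_pos': array([ 0.15506753, -0.52766954,  0.1939561 ]), 'ee_rot': array([ 9.89804730e-01,  1.42431021e-01,  4.10289070e-06, -3.42110623e-05]), 'ft_force': array([ 0.42281056, -0.18317869, -0.35603168]), 'torque': array([-0.03480079, -0.04844054, -0.01104075]), 'grasp_force': 0.0, 'grip_width': 0.08542103716564375}
```

View pics/top0.png

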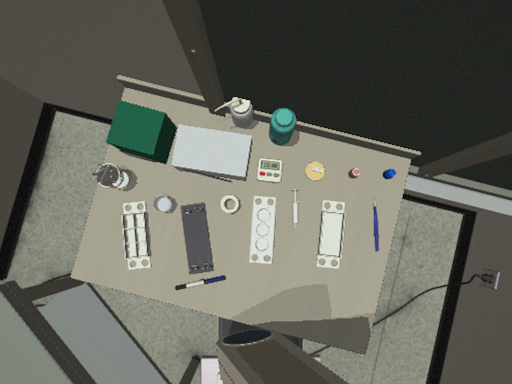

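View pics/scene0.png

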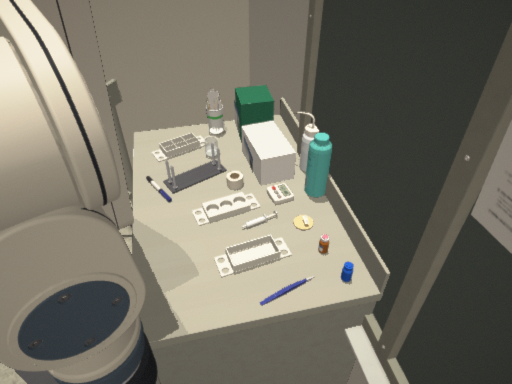

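```bash
python3 - <<'E'
from h import *
W=np.load('top0.npy')
for n,c,zl,zh in [('plain',(.473,-.19),.012,.045),('plainhi',(.473,-.19),.022,.045),('rack',(.48,.0),.012,.045),('div',(.475,.335),.012,.045),('div_all',(.475,.335),.002,.045),('rack_all',(.48,.0),.002,.045),('plain_all',(.473,-.19),.002,.045),('posts',(.465,.16),.05,.12),('base',(.465,.16),.003,.02)]:
    m=(np.hypot(W[...,0]-c[0],W[...,1]-c[1])<.11)&(abs(W[...,1]-c[1])<.075)&(W[...,2]>zl)&(W[...,2]<zh)
    k,lab,st,_=cv2.connectedComponentsWithStats(m.astype(np.uint8)); 
    if n!='posts': m=lab==1+st[1:,4].argmax()
    P=W[m]; print(n,len(P),np.round(cv2.minAreaRect(P[:,:2].astype(np.float32)*1000)[0],1),[np.round(x,1) for x in cv2.minAreaRect(P[:,:2].astype(np.float32)*1000)[1:]],np.percentile(P[:,2],[5,50,95]).round(3))
    if n=='posts':
        for i in range(1,k): print(W[lab==i].mean(0).round(3),st[i,4])
E
```

```text
plain 235 [ 476.6 -193.6] [array([ 61.2, 119.9]), np.float64(83.0)] [0.014 0.025 0.03 ]
plainhi 168 [ 476.6 -193.6] [array([ 60.4, 119.8]), np.float64(83.4)] [0.023 0.027 0.03 ]
rack 637 [490.8 -10.3] [array([ 59.9, 119.8]), np.float64(85.6)] [0.015 0.019 0.022]
div 400 [480.  330.6] [array([120.,  62.]), np.float64(5.3)] [0.013 0.024 0.029]
div_all 1166 [479.  335.2] [array([182.5,  71.5]), np.float64(5.3)] [0.002 0.006 0.027]
rack_all 1127 [491.2 -11.2] [array([ 66.9, 184.9]), np.float64(87.4)] [0.002 0.016 0.022]
plain_all 1028 [ 477.3 -192.7] [array([ 74.4, 181.2]), np.float64(83.3)] [0.002 0.005 0.028]
posts 55 [469.8 167.2] [array([159.2,  40. ]), np.float64(7.7)] [0.053 0.076 0.084]
[0.546 0.16  0.075] 12
[0.542 0.193 0.072] 13
[0.397 0.14  0.071] 14
[0.393 0.173 0.07 ] 16
base 1322 [470.9 167.1] [array([188.1,  69.9]), np.float64(7.0)] [0.003 0.005 0.009]
```

The top view shows the divided tray at pixel (136,235), the base with four posts at (198,239), the rack at (262,230) and the plain tray at (331,235). The brown vial is at (355,173) and its blue look-alike at (390,174). The depth measurements match the given sizes, so I start with a wrist look above the plain tray.

```bash
cat >> h.py <<'E'
from scipy.spatial.transform import Rotation as Ro
def go(xyz,yawdeg):
    s=bot.read_state(); R=Ro.from_quat(s['ee_rot']).as_matrix()
    d=R.T@(np.array(xyz)-s['tcp_pos']); y=np.degrees(np.arctan2(R[1,0],R[0,0]))
    print('shift',d.round(4),'twist',round(np.radians((y-yawdeg+90)%180-90),3),'now',s['tcp_pos'].round(4),round(y,2))
E
python3 -c "
from h import *
go((.4766,-.1936,.15),-7)"
```

```text
shift [ 0.4027 -0.2299  0.044 ] twist 0.408 now [ 0.1551 -0.5277  0.194 ] 16.38
```

Call:
{"method": "arm_command", "body": {"translation": [[0.4027,-0.2299,0.044],[0.4027,-0.2299,0.044],[0.4027,-0.2299,0.044],[0.4027,-0.2299,0.044],[0.4027,-0.2299,0.044],[0.4027,-0.2299,0.044],[0.4027,-0.2299,0.044],[0.4027,-0.2299,0.044],[0.4027,-0.2299,0.044],[0.4027,-0.2299,0.044],[0.4027,-0.2299,0.044],[0.4027,-0.2299,0.044]], "twist": [0.408,0.408,0.408,0.408,0.408,0.408,0.408,0.408,0.408,0.408,0.408,0.408], "fingers": [-1,-1,-1,-1,-1,-1,-1,-1,-1,-1,-1,-1], "newtons": 50}}

```text
time: 2.5
tcp_pos: [0.4762, -0.1944, 0.1502]
ee_rot: [0.998, -0.062, 0.0, 0.0]
ft_force: [0.3, 0.6, -0.0]
grip_width: 0.0855
grasp_force: 0.0
```

```bash
python3 - <<'E'
from h import *
p=bot.snapshot('wrist'); save(p,'w1'); W=cloud(p)
print((-p['R'].T@p['t']).round(3))
m=(W[...,2]>.012)&(W[...,2]<.04)
k,lab,st,_=cv2.connectedComponentsWithStats(m.astype(np.uint8)); print(st[1:6])
m=lab==1+st[1:,4].argmax(); P=W[m]
print(cv2.minAreaRect(P[:,:2].astype(np.float32)*1000),np.percentile(P[:,2],[5,50,95]))
go((.4766,-.1936,.0),-7)
E
```

```text
[ 0.543 -0.203  0.33 ]
[[   0    0   17   68  770]
 [  29    0   78   63 4189]
 [ 181    0   32   18  393]
 [ 286    0   28   24  344]
 [ 382    0   32   14  312]]
((489.3739013671875, -9.211235046386719), (61.758056640625, 120.77354431152344), 85.6337890625) [0.01425143 0.02004295 0.02131678]
shift [ 0.0002 -0.0008  0.1502] twist -0.001 now [ 0.4763 -0.1943  0.1502] -7.08
```

View pics/w1.png

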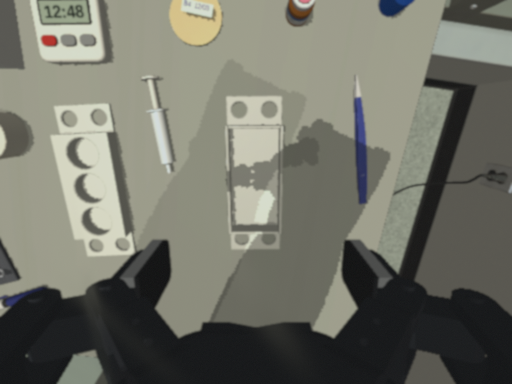

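The wrist view shows the plain tray at (255,170), centred between the fingers, and the rack at (92,180). The rack position agrees with the top view within 1.5 mm.

```bash
cat >> h.py <<'E'
def box(p,c,zl=.012,zh=.04,r=.1):
    W=cloud(p); m=(W[...,2]>zl)&(W[...,2]<zh)&(np.hypot(W[...,0]-c[0],W[...,1]-c[1])<r)
    k,lab,st,_=cv2.connectedComponentsWithStats(m.astype(np.uint8),connectivity=8)
    P=W[lab==1+st[1:,4].argmax()]; print(len(P),cv2.minAreaRect(P[:,:2].astype(np.float32)*1000),np.percentile(P[:,2],[5,50,95]).round(4))
E
python3 - <<'E'
from h import *
p=bot.snapshot('wrist')
box(p,(.476,-.194),.018,r=.09); box(p,(.476,-.194),.001,.01,r=.11)
go((.4766,-.1936,.0),-7)
E
```

```text
1195 ((475.86431884765625, -192.64244079589844), (60.11189270019531, 119.54763793945312), 83.20030212402344) [0.0195 0.0278 0.0291]
4577 ((474.48968505859375, -192.4251708984375), (54.288612365722656, 113.46243286132812), 83.20918273925781) [0.0031 0.0043 0.0057]
shift [ 0.0002 -0.0007  0.1501] twist -0.001 now [ 0.4763 -0.1942  0.1501] -7.07
```

Call:
{"method": "arm_command", "body": {"translation": [[0,-0.0012,0.06],[0,-0.0012,0.11],[0,-0.0012,0.14],[0,-0.0012,0.149],[0,-0.0012,0.149],[0,-0.0012,0.149],[0,-0.0012,0.149],[0,-0.0012,0.149],[0,-0.0012,0.149],[0,-0.0012,0.149],[0,-0.0012,0.149]], "twist": [0,0,0,0,0,0,0,0,0,0,0], "fingers": [-1,-1,-1,-1,-1,1,1,1,1,1,1], "newtons": 40}}

```text
time: 3.98
tcp_pos: [0.4767, -0.1924, 0.001]
ee_rot: [0.998, -0.061, -0.0, -0.0]
ft_force: [0.2, 1.0, -0.5]
grip_width: 0.0002
grasp_force: 0.0
```

Call:
{"method": "arm_command", "body": {"translation": [[0,0,-0.02],[0,0,-0.06],[0,0,-0.11],[0,0,-0.13],[0,0,-0.13]], "twist": [0,0,0,0,0], "fingers": [1,1,1,1,1]}}

```text
time: 4.6
tcp_pos: [0.4775, -0.1928, 0.1323]
ee_rot: [0.998, -0.061, 0.001, 0.001]
ft_force: [0.5, -0.1, -0.7]
grip_width: -0.0002
grasp_force: 0.0
```

```bash
python3 - <<'E'
from h import *
p=bot.snapshot('top'); box(p,(.476,-.193),.1,.2,r=.12)
go((.4700,.1668,.13),7.4)
E
```

```text
Traceback (most recent call last):
  File "h.py", line 20, in box
    P=W[lab==1+st[1:,4].argmax()]; print(len(P),cv2.minAreaRect(P[:,:2].astype(np.float32)*1000),np.percentile(P[:,2],[5,50,95]).round(4))
               ~~~~~~~~~~~~~~~^^
ValueError: attempt to get argmax of an empty sequence
```

```bash
python3 - <<'E'
from h import *
p=bot.snapshot('wrist'); save(p,'w2'); box(p,(.476,-.193),.018,r=.12)
E
```

```text
1123 ((475.8587646484375, -192.700927734375), (60.116153717041016, 119.57492065429688), 83.21617889404297) [0.0198 0.0278 0.0292]
```

View pics/w2.png

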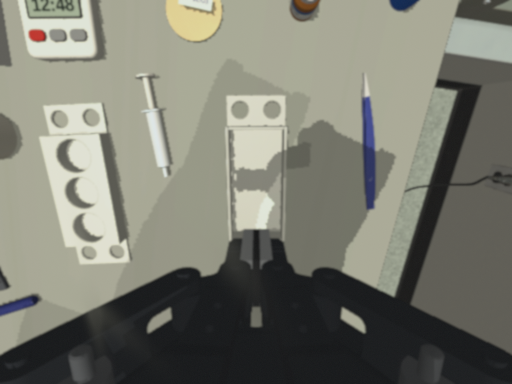

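The fingers shut on nothing and the tray has not moved. I'll compare where the fingertips really are with the reported TCP.

```bash
python3 - <<'E'
from h import *
s=bot.read_state(); p=bot.snapshot('wrist'); W=cloud(p)
c=p['R']@s['tcp_pos']+p['t']; print('tcp',s['tcp_pos'],'px row,col',p['fy']*c[1]/c[2]+p['cy'],p['fx']*c[0]/c[2]+p['cx'],c[2])
for r in range(225,300,6): print(r,W[r,250].round(3),W[r,265].round(3))
print(p['R'].round(3),s['grip_width'])
p=bot.snapshot('top'); W=cloud(p); c=p['R']@s['tcp_pos']+p['t']; print('top px',p['fy']*c[1]/c[2]+p['cy'],p['fx']*c[0]/c[2]+p['cx'])
p=bot.snapshot('scene'); save(p,'s2'); c=p['R']@s['tcp_pos']+p['t']; print('scene px',p['fy']*c[1]/c[2]+p['cy'],p['fx']*c[0]/c[2]+p['cx'])
E
```

```text
tcp [ 0.47640904 -0.19218091  0.1301487 ] px row,col 221.57197397363075 255.35246574386684 0.19162569741875263
225 [ 0.426 -0.18   0.004] [ 0.424 -0.197  0.004]
231 [ 0.488 -0.191  0.174] [ 0.487 -0.199  0.174]
237 [ 0.488 -0.191  0.182] [ 0.487 -0.198  0.182]
243 [ 0.488 -0.191  0.188] [ 0.487 -0.198  0.188]
249 [ 0.488 -0.191  0.195] [ 0.487 -0.198  0.194]
255 [ 0.488 -0.191  0.201] [ 0.488 -0.198  0.201]
261 [ 0.488 -0.192  0.206] [ 0.487 -0.198  0.205]
267 [ 0.49  -0.192  0.213] [ 0.489 -0.198  0.213]
273 [ 0.487 -0.192  0.214] [ 0.489 -0.197  0.217]
279 [ 0.484 -0.191  0.213] [ 0.489 -0.197  0.221]
285 [ 0.483 -0.191  0.215] [ 0.489 -0.197  0.225]
291 [ 0.48  -0.191  0.214] [ 0.487 -0.197  0.226]
297 [ 0.478 -0.191  0.215] [ 0.485 -0.197  0.226]
[[-0.122 -0.992 -0.   ]
 [-0.957  0.118  0.266]
 [-0.264  0.033 -0.964]] -1.6616154657887796e-05
top px 234.22230395890938 339.013082822947
scene px 217.95532344313915 252.62104834916758
```

View pics/s2.png

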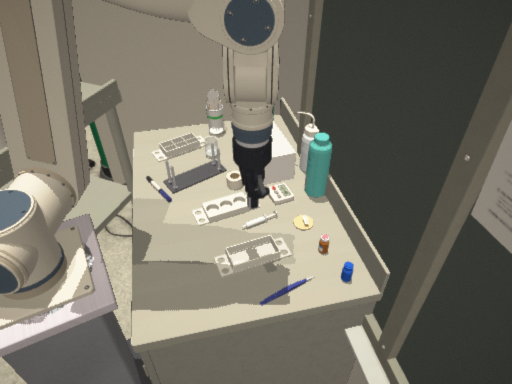

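Both the wrist depth and the scene view put the fingertips about 40 mm above the reported TCP. I'll pin that offset down.

```bash
python3 - <<'E'
from h import *
print(bot.pinch_z)
s=bot.read_state(); p=bot.snapshot('wrist'); W=cloud(p)
for c in (247,252,262,267): 
    print(c,[(r,W[r,c,2].round(4)) for r in range(226,234)])
m=(W[...,2]>.15)&(W[...,2]<.2)&(abs(W[...,1]+.19)<.06); print(np.nanpercentile(W[m],[0,1,50,99],axis=0).round(4), s['tcp_pos'])
p=bot.snapshot('scene'); W=cloud(p); m=(np.hypot(W[...,0]-.477,W[...,1]+.193)<.03)&(W[...,2]>.08)
print(np.percentile(W[m],[0,2,50],axis=0).round(4))
E
```

```text
0.0187
247 [(226, np.float64(0.0043)), (227, np.float64(0.0051)), (228, np.float64(0.005)), (229, np.float64(0.1711)), (230, np.float64(0.1726)), (231, np.float64(0.1747)), (232, np.float64(0.1758)), (233, np.float64(0.1782))]
252 [(226, np.float64(0.0046)), (227, np.float64(0.0037)), (228, np.float64(0.004)), (229, np.float64(0.1713)), (230, np.float64(0.1724)), (231, np.float64(0.1735)), (232, np.float64(0.1762)), (233, np.float64(0.1773))]
262 [(226, np.float64(0.0043)), (227, np.float64(0.003)), (228, np.float64(0.0033)), (229, np.float64(0.1715)), (230, np.float64(0.1725)), (231, np.float64(0.174)), (232, np.float64(0.1759)), (233, np.float64(0.1773))]
267 [(226, np.float64(0.0042)), (227, np.float64(0.0047)), (228, np.float64(0.0052)), (229, np.float64(0.1711)), (230, np.float64(0.1719)), (231, np.float64(0.1737)), (232, np.float64(0.1761)), (233, np.float64(0.1771))]
[[ 0.4816 -0.2067  0.1701]
 [ 0.482  -0.2064  0.1715]
 [ 0.4871 -0.1939  0.1873]
 [ 0.4889 -0.18    0.1994]] [ 0.47618817 -0.19204549  0.12973197]
[[ 0.4472 -0.2229  0.1653]
 [ 0.4519 -0.2216  0.1735]
 [ 0.4645 -0.2066  0.2561]]
```

The offset is 41 mm: true tip z = reported z + 0.041. I'll open, regrip at a reported z of −0.038 and check the width.

Call:
{"method": "arm_command", "body": {"translation": [[0,0,0],[0,0,0.03],[0,0,0.08],[0,0,0.12],[0,0,0.15],[0,0,0.162],[0,0,0.168],[0,0,0.168]], "twist": [0,0,0,0,0,0,0,0], "fingers": [-1,-1,-1,-1,-1,-1,-1,-1]}}

```text
time: 5.95
tcp_pos: [0.4771, -0.1926, -0.0365]
ee_rot: [0.998, -0.061, 0.0, 0.0]
ft_force: [0.9, -0.4, 0.6]
grip_width: 0.0854
grasp_force: 0.0
```

Call:
{"method": "arm_command", "body": {"translation": [[0,0,0],[0,0,0],[0,0,0],[0,0,0]], "twist": [0,0,0,0], "fingers": [1,1,1,1], "newtons": 40}}

```text
time: 6.45
tcp_pos: [0.4773, -0.1927, -0.036]
ee_rot: [0.998, -0.061, 0.001, 0.0]
ft_force: [-0.7, -0.1, 4.5]
grip_width: 0.0591
grasp_force: 42.9
```

Call:
{"method": "arm_command", "body": {"translation": [[0,0,-0.02],[0,0,-0.07],[0,0,-0.12],[0,0,-0.15],[0,0,-0.15]], "twist": [0,0,0,0,0], "fingers": [1,1,1,1,1]}}

```text
time: 7.08
tcp_pos: [0.4779, -0.193, 0.1155]
ee_rot: [0.998, -0.061, 0.002, 0.001]
ft_force: [-0.4, 0.2, -1.9]
grip_width: 0.0593
grasp_force: 44.3
```

```bash
python3 - <<'E'
from h import *
go((.471,.1668,.115),7.4)
E
```

```text
shift [-0.0507 -0.3563 -0.0004] twist -0.251 now [ 0.4779 -0.193   0.1155] -7.0
```

Call:
{"method": "arm_command", "body": {"translation": [[-0.0507,-0.3563,0],[-0.0507,-0.3563,0],[-0.0507,-0.3563,0],[-0.0507,-0.3563,0],[-0.0507,-0.3563,0],[-0.0507,-0.3563,0],[-0.0507,-0.3563,0],[-0.0507,-0.3563,0],[-0.0507,-0.3563,0],[-0.0507,-0.3563,0]], "twist": [-0.251,-0.251,-0.251,-0.251,-0.251,-0.251,-0.251,-0.251,-0.251,-0.251], "fingers": [1,1,1,1,1,1,1,1,1,1]}}

```text
time: 8.32
tcp_pos: [0.4716, 0.1551, 0.1129]
ee_rot: [0.997, 0.072, -0.0, -0.005]
ft_force: [0.5, -0.9, -1.5]
grip_width: 0.0594
grasp_force: 44.3
```

```bash
python3 - <<'E'
from h import *
p=bot.snapshot('wrist'); save(p,'w3'); go((.471,.1668,.115),7.4)
box(p,(.47,.167),.145,.19,r=.12)
W=cloud(p); m=(W[...,2]>.05)&(W[...,2]<.095)&(abs(W[...,1]-.167)<.06)
k,lab,st,_=cv2.connectedComponentsWithStats(m.astype(np.uint8))
for i in range(1,k):
  if st[i,4]>8: print(st[i],W[lab==i].mean(0).round(4))
E
```

```text
shift [ 0.001  -0.0116 -0.0019] twist 0.014 now [0.4716 0.1552 0.113 ] 8.22
34075 ((490.8864440917969, 156.96530151367188), (138.56578063964844, 86.7638931274414), 7.946248531341553) [0.1522 0.1534 0.1777]
[334   0  23   8 103] [0.6265 0.1116 0.0559]
[209 101  16  12 146] [0.5413 0.1938 0.0765]
```

View pics/w3.png

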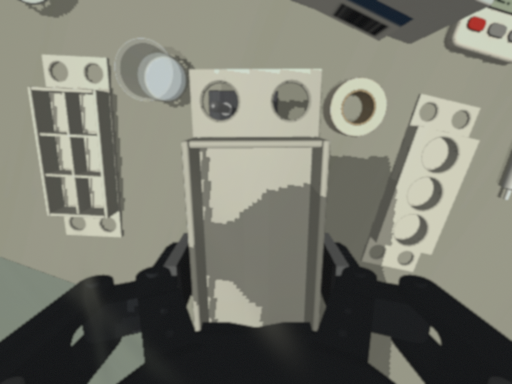

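The wrist view shows the plain tray held level, with its front holes at (220,101) and (291,101). The front-left post shows through the left hole. The arm stopped 12 mm short in y, so I'll finish that and measure hole positions against posts.

Call:
{"method": "arm_command", "body": {"translation": [[0.001,-0.0116,0],[0.001,-0.0116,0],[0.001,-0.0116,0],[0.001,-0.0116,0]], "twist": [0.014,0.014,0.014,0.014], "fingers": [1,1,1,1]}}

```text
time: 8.88
tcp_pos: [0.4721, 0.1584, 0.1131]
ee_rot: [0.997, 0.072, -0.001, -0.008]
ft_force: [-0.4, 0.2, -0.4]
grip_width: 0.0596
grasp_force: 44.3
```

```bash
cat >> h.py <<'E'
def tray_edge(p,zd):
    # deck visible ahead: hole centres and far corners at deck-top height zd
    W=cloud(p); s=bot.read_state(); t=s['tcp_pos']
    m=(abs(W[...,2]-zd)<.003)&(np.hypot(W[...,0]-t[0],W[...,1]-t[1])<.11)
    k,lab,st,_=cv2.connectedComponentsWithStats(m.astype(np.uint8)); m=(lab==1+st[1:,4].argmax()).astype(np.uint8)
    cs,h=cv2.findContours(m,cv2.RETR_CCOMP,cv2.CHAIN_APPROX_NONE)
    for c,hh in zip(cs,h[0]):
        if hh[3]>=0 and cv2.contourArea(c)>60:
            q=np.array([at_z(p,(a[0][1],a[0][0]),zd) for a in c]); (e,r)=cv2.minEnclosingCircle(q[:,:2].astype(np.float32)*1000); print('hole',np.round(e,1),round(2*r,1))
    return W
def posts(W,c=(.47,.167),zl=.05,zh=.095):
    m=(W[...,2]>zl)&(W[...,2]<zh)&(abs(W[...,1]-c[1])<.04)&(abs(W[...,0]-c[0])<.1)
    k,lab,st,_=cv2.connectedComponentsWithStats(m.astype(np.uint8))
    for i in range(1,k):
        if st[i,4]>5: print('post',st[i,4],W[lab==i].mean(0).round(4))
E
python3 - <<'E'
from h import *
p=bot.snapshot('wrist'); go((.471,.1668,.113),7.4)
posts(tray_edge(p,.1535))
p=bot.snapshot('top'); posts(cloud(p)); box(p,(.471,.167),.165,.19,r=.09)
E
```

```text
shift [ 0.0001 -0.0085  0.0002] twist 0.015 now [0.4721 0.1584 0.1131] 8.29
post 143 [0.5413 0.1939 0.0767]
post 7 [0.5472 0.1608 0.0796]
post 12 [0.3969 0.14   0.0745]
56 ((430.40631103515625, 126.44559478759766), (25.981990814208984, 54.818851470947266), 59.77454376220703) [0.1681 0.1754 0.1784]
```

```bash
python3 - <<'E'
from h import *
s=bot.read_state(); print(s['q'].round(3),s['joint_velocities'].round(3),s['ft_force'],s['joint_efforts'].round(1))
R=Ro.from_quat(s['ee_rot']).as_matrix(); print(R.round(4)); print(s['tcp_pos'])
p=bot.snapshot('scene'); save(p,'s3')
E
```

```text
[ 0.144  0.208 -0.258  1.105  0.017  3.141] [-0.     0.    -0.    -0.001 -0.001 -0.001] [-0.21316392 -0.38805976 -1.52034032] [ -0.  -50.   32.8   0.    0.1   0. ]
[[ 9.896e-01  1.441e-01 -2.600e-03]
 [ 1.441e-01 -9.894e-01  1.650e-02]
 [-2.000e-04 -1.670e-02 -9.999e-01]]
[0.47215008 0.15836533 0.11310328]
```

View pics/s3.png

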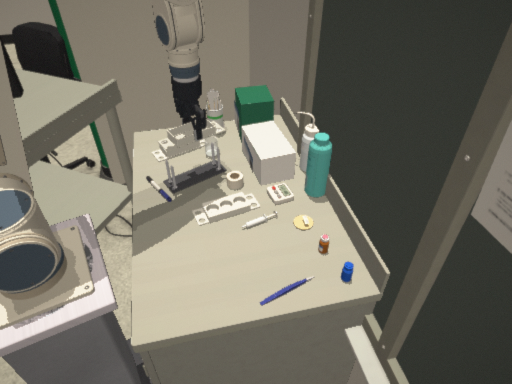

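Joint 6 is at its limit. The tray is the same after a half turn, so I'll rotate it −π to bring the wrist back to mid-range.

Call:
{"method": "arm_command", "body": {"translation": [[0,-0.0085,0],[0,-0.0085,0],[0,-0.0085,0],[0,-0.0085,0],[0,-0.0085,0],[0,-0.0085,0],[0,-0.0085,0],[0,-0.0085,0],[0,-0.0085,0],[0,-0.0085,0],[0,-0.0085,0],[0,-0.0085,0],[0,-0.0085,0],[0,-0.0085,0],[0,-0.0085,0],[0,-0.0085,0],[0,-0.0085,0],[0,-0.0085,0],[0,-0.0085,0],[0,-0.0085,0]], "twist": [-0.18,-0.36,-0.54,-0.72,-0.9,-1.08,-1.26,-1.44,-1.62,-1.8,-1.98,-2.16,-2.34,-2.52,-2.7,-2.88,-3.06,-3.126,-3.126,-3.126], "fingers": [1,1,1,1,1,1,1,1,1,1,1,1,1,1,1,1,1,1,1,1]}}

```text
time: 11.52
tcp_pos: [0.4709, 0.1668, 0.1132]
ee_rot: [-0.064, 0.998, 0.008, -0.001]
ft_force: [-0.2, 0.1, -0.9]
grip_width: 0.0594
grasp_force: 44.3
```

```bash
python3 - <<'E'
from h import *
p=bot.snapshot('wrist'); save(p,'w4'); go((.471,.1668,.113),7.4); s=bot.read_state(); print(s['q'].round(3),Ro.from_quat(s['ee_rot']).as_matrix()[2].round(4))
posts(tray_edge(p,.1535))
p=bot.snapshot('top'); posts(cloud(p))
E
```

```text
shift [-0.0001 -0.      0.0002] twist -0.001 now [0.4709 0.1668 0.1132] -172.68
[ 0.161  0.211 -0.254  1.106  0.017  0.033] [ 5.000e-04  1.680e-02 -9.999e-01]
post 89 [0.396  0.1414 0.0813]
post 134 [0.3917 0.1735 0.0776]
```

View pics/w4.png

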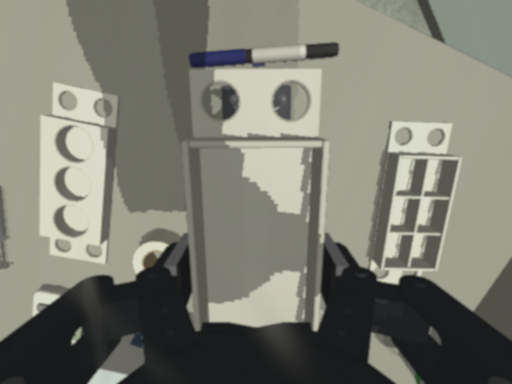

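```bash
sed -i 's/k,lab,st,_=cv2.connectedComponentsWithStats(m.astype(np.uint8)); m=(lab==1+st\[1:,4\].argmax()).astype(np.uint8)/m=m.astype(np.uint8)/' h.py
python3 - <<'E'
from h import *
p=bot.snapshot('wrist'); tray_edge(p,.1535)
E
```

```text
hole [396.6 171.9] 17.5
hole [400.9 139.7] 17.5
```

```bash
python3 - <<'E'
from h import *
for z in (.113,.055,.0,-.022,-.03): go((.4666,.1682,z),7.4)
E
```

```text
shift [0.0041 0.002  0.0003] twist -0.001 now [0.4709 0.1668 0.1132] -172.65
shift [0.0041 0.001  0.0583] twist -0.001 now [0.4709 0.1668 0.1132] -172.65
shift [4.000e-03 1.000e-04 1.133e-01] twist -0.001 now [0.4709 0.1668 0.1132] -172.65
shift [ 0.004  -0.0003  0.1353] twist -0.001 now [0.4709 0.1668 0.1132] -172.65
shift [ 0.004  -0.0004  0.1433] twist -0.001 now [0.4709 0.1668 0.1132] -172.65
```

Call:
{"method": "arm_command", "body": {"translation": [[0.004,0.002,0.0],[0.0041,0.0015,0.03],[0.0041,0.0011,0.05],[0.0041,0.0011,0.05],[0.0041,0.0011,0.05]], "twist": [0,0,0,0,0], "fingers": [1,1,1,1,1]}}

```text
time: 12.3
tcp_pos: [0.467, 0.1683, 0.064]
ee_rot: [-0.064, 0.998, 0.008, -0.0]
ft_force: [0.4, -0.4, -2.0]
grip_width: 0.0592
grasp_force: 44.3
```

```bash
python3 - <<'E'
from h import *
p=bot.snapshot('wrist'); s=bot.read_state(); zd=s['tcp_pos'][2]+.040; W=tray_edge(p,zd); posts(W)
go((.4666,.1682,-.03),7.4)
# post tips: highest points
m=(W[...,2]>.08)&(W[...,2]<.092)&(abs(W[...,1]-.157)<.03)&(abs(W[...,0]-.395)<.03); P=W[m]
for a in (P[P[:,1]>.157],P[P[:,1]<.157]): print(len(a),a.mean(0).round(4) if len(a) else '')
E
```

```text
hole [392.5 173.3] 17.5
hole [396.9 141.1] 17.6
post 202 [0.3958 0.1426 0.0789]
post 223 [0.3916 0.1735 0.0777]
shift [ 0.0006 -0.0016  0.0942] twist -0.0 now [0.4671 0.1683 0.0642] -172.61
117 [0.3912 0.1741 0.0831]
118 [0.3956 0.1421 0.0831]
```

Call:
{"method": "arm_command", "body": {"translation": [[0.001,0.0,0.025],[0.001,-0.0006,0.055],[0.001,-0.001,0.08],[0.001,-0.0013,0.09],[0.001,-0.0013,0.094],[0.001,-0.0013,0.094]], "twist": [0,0,0,0,0,0], "fingers": [1,1,1,1,1,1]}}

```text
time: 13.1
tcp_pos: [0.4663, 0.1684, -0.0296]
ee_rot: [-0.064, 0.998, 0.008, 0.0]
ft_force: [-0.4, 0.9, -2.1]
grip_width: 0.0593
grasp_force: 44.5
```

Call:
{"method": "arm_command", "body": {"translation": [[0,0,0.001],[0,0,0.001],[0,0,0.001],[0,0,0.001],[0,0,-0.04],[0,0.001,-0.09],[0,0.002,-0.13],[0,0.002,-0.13]], "twist": [0,0,0,0,0,0,0,0], "fingers": [1,-1,-1,-1,-1,-1,-1,-1]}}

```text
time: 14.1
tcp_pos: [0.4674, 0.1684, 0.1022]
ee_rot: [-0.064, 0.998, 0.009, 0.002]
ft_force: [0.1, -0.4, -1.0]
grip_width: 0.0854
grasp_force: 0.0
```

```bash
python3 - <<'E'
from h import *
p=bot.snapshot('wrist'); box(p,(.47,.167),.025,.045,r=.1)
p=bot.snapshot('top'); box(p,(.47,.167),.025,.045,r=.1); box(p,(.48,.3306),.018,.04,r=.08)
W=cloud(p); m=(np.hypot(W[...,0]-.48,W[...,1]-.3306)<.11)&(abs(W[...,1]-.33)<.06)&(W[...,2]>.002)&(W[...,2]<.04); P=W[m]
print(P[:,0].min(),P[:,0].max())
go((.480,.3306,.12),5.3)
E
```

```text
1730 ((469.3201904296875, 167.26219177246094), (120.11246490478516, 60.19057083129883), 7.520173072814941) [0.0265 0.0337 0.0352]
43 ((424.47967529296875, 142.009765625), (30.149147033691406, 55.138553619384766), 52.45085525512695) [0.0273 0.0321 0.0363]
55 ((531.6571655273438, 334.4797058105469), (16.0687313079834, 60.393978118896484), 5.1470627784729) [0.0202 0.0254 0.0301]
0.5214837843704214 0.5893720277709185
shift [-0.0352  0.1596 -0.0182] twist 0.036 now [0.4656 0.1681 0.0991] -172.61
```

The plain tray is seated: rim at 34 mm, centre (0.469, 0.167). Next is the divided tray.

Call:
{"method": "arm_command", "body": {"translation": [[-0.033,0.159,-0.018],[-0.033,0.159,-0.018],[-0.033,0.159,-0.018],[-0.033,0.159,-0.018],[-0.033,0.159,-0.018],[-0.033,0.159,-0.018]], "twist": [0.036,0.036,0.036,0.036,0.036,0.036], "fingers": [-1,-1,-1,-1,-1,-1]}}

```text
time: 14.95
tcp_pos: [0.4777, 0.3285, 0.1193]
ee_rot: [-0.046, 0.999, 0.008, -0.002]
ft_force: [-0.5, -0.3, 0.8]
grip_width: 0.0856
grasp_force: 0.0
```

```bash
python3 - <<'E'
from h import *
p=bot.snapshot('wrist'); box(p,(.48,.33),.018,.04,r=.1); s=bot.read_state(); print(s['q'].round(2))
for z in (.08,0,-.038): go((.478,.3306,z),5.3)
E
```

```text
2051 ((479.04327392578125, 331.33734130859375), (119.99597930908203, 60.204708099365234), 5.521734237670898) [0.0194 0.027  0.0289]
[ 0.45  0.34 -0.06  1.17  0.02  0.36]
shift [-0.0003  0.0013  0.0396] twist -0.001 now [0.4779 0.3286 0.1196] -174.75
shift [-0.0005  0.      0.1196] twist -0.001 now [0.4779 0.3286 0.1196] -174.75
shift [-0.0005 -0.0006  0.1576] twist -0.001 now [0.4779 0.3286 0.1196] -174.75
```

Call:
{"method": "arm_command", "body": {"translation": [[0,0.0015,0.04],[0,0.001,0.09],[0,0,0.13],[0,0,0.15],[0,0,0.1575],[0,0,0.1575],[0,0,0.1575],[0,0,0.1575],[0,0,0.1575],[0,0,0.1575]], "twist": [0,0,0,0,0,0,0,0,0,0], "fingers": [-1,-1,-1,-1,-1,-1,1,1,1,1]}}

```text
time: 16.25
tcp_pos: [0.4783, 0.3326, -0.0363]
ee_rot: [-0.046, 0.999, 0.009, 0.0]
ft_force: [0.0, -0.9, 6.7]
grip_width: 0.0593
grasp_force: 43.3
```

Call:
{"method": "arm_command", "body": {"translation": [[0,0,-0.02],[0,0,-0.07],[0,0,-0.12],[0,0,-0.15],[0,0,-0.15]], "twist": [0,0,0,0,0], "fingers": [1,1,1,1,1]}}

```text
time: 16.88
tcp_pos: [0.4791, 0.3305, 0.1151]
ee_rot: [-0.047, 0.999, 0.009, 0.001]
ft_force: [0.8, 0.1, -2.5]
grip_width: 0.0593
grasp_force: 44.4
```

```bash
python3 - <<'E'
from h import *
go((.4675,.1675,.112),7.5)
E
```

```text
shift [ 0.0267 -0.1612  0.    ] twist -0.038 now [0.4791 0.3305 0.1151] -174.67
```

Call:
{"method": "arm_command", "body": {"translation": [[0.026,-0.16,0],[0.026,-0.16,0],[0.026,-0.16,0],[0.026,-0.16,0],[0.026,-0.16,0],[0.026,-0.16,0],[0.026,-0.16,0]], "twist": [-0.038,-0.038,-0.038,-0.038,-0.038,-0.038,-0.038], "fingers": [1,1,1,1,1,1,1]}}

```text
time: 17.75
tcp_pos: [0.4668, 0.1689, 0.1095]
ee_rot: [-0.066, 0.998, 0.008, -0.001]
ft_force: [-0.4, 0.5, -2.1]
grip_width: 0.0593
grasp_force: 44.5
```

```bash
cat >> h.py <<'E'
def align():
    p=bot.snapshot('wrist'); s=bot.read_state(); W=tray_edge(p,s['tcp_pos'][2]+.040); posts(W)
    m=(W[...,2]>.08)&(W[...,2]<.092)&(abs(W[...,1]-.157)<.03)&(abs(W[...,0]-.395)<.03); P=W[m]
    for a in (P[P[:,1]>.157],P[P[:,1]<.157]): print('tip',len(a),a.mean(0).round(4) if len(a) else '')
E
python3 - <<'E'
from h import *
align()
for z in (.112,.063): go((.4686,.1686,z),7.5)
E
```

```text
hole [390.1 173.4] 17.5
hole [394.5 141. ] 17.5
post 89 [0.3954 0.1416 0.0823]
post 85 [0.3909 0.1745 0.0824]
tip 70 [0.3911 0.1744 0.0831]
tip 69 [0.3955 0.142  0.0833]
shift [-0.0017 -0.0004 -0.0024] twist 0.001 now [0.4668 0.1688 0.1096] -172.43
shift [-0.0018 -0.0012  0.0466] twist 0.001 now [0.4668 0.1688 0.1096] -172.43
```

Call:
{"method": "arm_command", "body": {"translation": [[-0.0011,0.0009,0.0],[-0.0011,0.0005,0.03],[-0.0011,0.0,0.06],[-0.0011,-0.0005,0.09],[-0.0011,-0.001,0.106],[-0.0011,-0.001,0.1115],[-0.0011,-0.001,0.1115]], "twist": [0,0,0,0,0,0,0], "fingers": [1,1,1,1,1,1,1]}}

```text
time: 18.68
tcp_pos: [0.4681, 0.1693, -0.0014]
ee_rot: [-0.065, 0.998, 0.008, -0.001]
ft_force: [-0.1, 0.2, -2.0]
grip_width: 0.0594
grasp_force: 44.6
```

Call:
{"method": "arm_command", "body": {"translation": [[0,0,0.001],[0,0,0.001],[0,0,0.001],[0,0,0.001],[0,0,-0.04],[0,0.001,-0.09],[0,0.002,-0.11],[0,0.002,-0.11]], "twist": [0,0,0,0,0,0,0,0], "fingers": [1,-1,-1,-1,-1,-1,-1,-1]}}

```text
time: 19.68
tcp_pos: [0.4688, 0.1695, 0.1097]
ee_rot: [-0.065, 0.998, 0.009, 0.001]
ft_force: [-0.1, -0.0, -1.0]
grip_width: 0.0853
grasp_force: 0.0
```

```bash
python3 - <<'E'
from h import *
p=bot.snapshot('wrist'); box(p,(.47,.167),.052,.07,r=.1)
go((.4900,-.0095,.12),-4.4)
E
```

```text
2968 ((468.9136962890625, 167.6922607421875), (119.95792388916016, 60.205623626708984), 7.596590518951416) [0.0537 0.0609 0.0629]
shift [ 0.0015 -0.1799 -0.0147] twist 0.208 now [0.468  0.1693 0.1084] -172.5
```

The divided tray is seated with its top at 62 mm. Next is the rack.

Call:
{"method": "arm_command", "body": {"translation": [[0.0015,-0.18,-0.012],[0.0015,-0.18,-0.012],[0.0015,-0.18,-0.012],[0.0015,-0.18,-0.012],[0.0015,-0.18,-0.012],[0.0015,-0.18,-0.012],[0.0015,-0.18,-0.012]], "twist": [0.208,0.208,0.208,0.208,0.208,0.208,0.208], "fingers": [-1,-1,-1,-1,-1,-1,-1]}}

```text
time: 20.6
tcp_pos: [0.4897, -0.0084, 0.1171]
ee_rot: [0.038, 0.999, 0.008, -0.002]
ft_force: [-0.3, -0.4, -0.1]
grip_width: 0.0853
grasp_force: 0.0
```

```bash
python3 - <<'E'
from h import *
p=bot.snapshot('wrist'); box(p,(.49,-.01),.014,.03,r=.1)
for z in (.12,0,-.041): go((.49,-.0095,z),-4.4)
E
```

```text
4626 ((490.5118103027344, -9.8292236328125), (60.10859298706055, 120.19961547851562), 85.65888214111328) [0.0187 0.0202 0.0214]
shift [-0.0003 -0.0009 -0.0028] twist 0.002 now [ 0.4898 -0.0085  0.1172] 175.69
shift [-0.0008 -0.0029  0.1171] twist 0.002 now [ 0.4898 -0.0085  0.1172] 175.69
shift [-0.001  -0.0035  0.1581] twist 0.002 now [ 0.4898 -0.0085  0.1172] 175.69
```

Call:
{"method": "arm_command", "body": {"translation": [[-0.0005,-0.001,0.04],[-0.001,-0.002,0.09],[-0.001,-0.003,0.13],[-0.001,-0.0035,0.15],[-0.001,-0.0035,0.159],[-0.001,-0.0035,0.159],[-0.001,-0.0035,0.159],[-0.001,-0.0035,0.159],[-0.001,-0.0035,0.159],[-0.001,-0.0035,0.159]], "twist": [0,0,0,0,0,0,0,0,0,0], "fingers": [-1,-1,-1,-1,-1,-1,1,1,1,1]}}

```text
time: 21.9
tcp_pos: [0.491, -0.0104, -0.0406]
ee_rot: [0.038, 0.999, 0.008, -0.001]
ft_force: [-1.3, 1.7, 6.5]
grip_width: 0.0591
grasp_force: 43.0
```

Call:
{"method": "arm_command", "body": {"translation": [[0,0,-0.02],[0,0,-0.07],[0,0,-0.12],[0,0,-0.15],[0,0,-0.15]], "twist": [0,0,0,0,0], "fingers": [1,1,1,1,1]}}

```text
time: 22.52
tcp_pos: [0.4919, -0.0133, 0.1106]
ee_rot: [0.039, 0.999, 0.008, 0.001]
ft_force: [-0.1, -0.2, -3.0]
grip_width: 0.0595
grasp_force: 45.1
```

```bash
python3 - <<'E'
from h import *
go((.468,.169,.108),7.5)
E
```

```text
shift [0.0378 0.1798 0.0054] twist -0.208 now [ 0.4919 -0.0133  0.1106] 175.58
```

Call:
{"method": "arm_command", "body": {"translation": [[0.0378,0.18,0.004],[0.0378,0.18,0.004],[0.0378,0.18,0.004],[0.0378,0.18,0.004],[0.0378,0.18,0.004],[0.0378,0.18,0.004],[0.0378,0.18,0.004]], "twist": [-0.208,-0.208,-0.208,-0.208,-0.208,-0.208,-0.208], "fingers": [1,1,1,1,1,1,1]}}

```text
time: 23.4
tcp_pos: [0.467, 0.1683, 0.1071]
ee_rot: [-0.064, 0.998, 0.008, -0.001]
ft_force: [0.9, -0.3, -2.8]
grip_width: 0.0594
grasp_force: 45.2
```

```bash
sed -i "s/\[2\]+.040)/[2]+.0445)/" h.py; python3 - <<'E'
from h import *
align()
go((.468,.169,.06),7.5)
E
```

```text
hole [388.7 173.1] 17.4
hole [392.9 140.8] 17.5
post 64 [0.3947 0.141  0.0824]
post 59 [0.3901 0.1749 0.0825]
tip 45 [0.3906 0.1748 0.0837]
tip 47 [0.3951 0.1412 0.0836]
shift [-0.0011 -0.0004  0.0472] twist -0.002 now [0.467  0.1685 0.1072] -172.6
```

Call:
{"method": "arm_command", "body": {"translation": [[-0.0026,0.0006,0.0],[-0.0026,0.0003,0.02],[-0.0026,-0.0001,0.045],[-0.0026,-0.0005,0.07],[-0.0026,-0.0008,0.082],[-0.0026,-0.0008,0.0855],[-0.0026,-0.0008,0.0855]], "twist": [0,0,0,0,0,0,0], "fingers": [1,1,1,1,1,1,1]}}

```text
time: 24.32
tcp_pos: [0.4697, 0.1705, 0.0223]
ee_rot: [-0.065, 0.998, 0.008, -0.0]
ft_force: [-0.7, 0.5, -1.6]
grip_width: 0.059
grasp_force: 45.2
```

Call:
{"method": "arm_command", "body": {"translation": [[0,0,0.001],[0,0,0.001],[0,0,0.001],[0,0,0.001],[0,0,-0.04],[0,0.001,-0.09],[0,0.001,-0.09]], "twist": [0,0,0,0,0,0,0], "fingers": [1,-1,-1,-1,-1,-1,-1]}}

```text
time: 25.2
tcp_pos: [0.4714, 0.1704, 0.1153]
ee_rot: [-0.066, 0.998, 0.009, 0.002]
ft_force: [-0.1, -0.3, -1.1]
grip_width: 0.0854
grasp_force: 0.0
```

```bash
python3 - <<'E'
from h import *
p=bot.snapshot('wrist'); box(p,(.47,.167),.078,.0835,r=.08)
p=bot.snapshot('top'); W=cloud(p)
m=(np.hypot(W[...,0]-.635,W[...,1]+.25)<.04)&(W[...,2]>.015)&(W[...,2]<.07)
print(W[m].mean(0),W[m].max(0),m.sum())
for z in (.115,): go((.625,-.24,z),7.5)
E
```

```text
7309 ((469.1960754394531, 168.83628845214844), (120.13072967529297, 60.24921798706055), 7.3641252517700195) [0.0809 0.0822 0.0831]
[ 0.6370582  -0.25449039  0.0407747 ] [ 0.64944923 -0.24497924  0.0537905 ] 85
shift [-0.1007 -0.4266 -0.0102] twist -0.0 now [0.4694 0.1699 0.1119] -172.5
```

The rack is seated: top at 82 mm, centre (0.469, 0.169). Next is the vial.

```bash
python3 - <<'E'
from h import *
go((.637,-.2545,.14),7.5)
E
```

```text
shift [-0.1107 -0.4421 -0.0354] twist -0.0 now [0.4694 0.1699 0.1119] -172.5
```

Call:
{"method": "arm_command", "body": {"translation": [[-0.11,-0.443,-0.033],[-0.11,-0.443,-0.033],[-0.11,-0.443,-0.033],[-0.11,-0.443,-0.033],[-0.11,-0.443,-0.033],[-0.11,-0.443,-0.033],[-0.11,-0.443,-0.033],[-0.11,-0.443,-0.033],[-0.11,-0.443,-0.033],[-0.11,-0.443,-0.033],[-0.11,-0.443,-0.033],[-0.11,-0.443,-0.033]], "twist": [0,0,0,0,0,0,0,0,0,0,0,0], "fingers": [-1,-1,-1,-1,-1,-1,-1,-1,-1,-1,-1,-1]}}

```text
time: 26.8
tcp_pos: [0.6362, -0.2544, 0.1378]
ee_rot: [-0.066, 0.998, 0.008, -0.001]
ft_force: [-0.3, 0.1, 0.5]
grip_width: 0.0855
grasp_force: 0.0
```

```bash
python3 - <<'E'
from h import *
p=bot.snapshot('wrist'); save(p,'w5'); W=cloud(p)
for k in bot.landmark_of('vial',p)[:3]: print(k['score'],k['point'],at_z(p,k['point'],0))
m=(np.hypot(W[...,0]-.637,W[...,1]+.2545)<.04)&(W[...,2]>.01)&(W[...,2]<.07); P=W[m]
print(m.sum(),P.min(0),P.max(0)); T=P[P[:,2]>.045]; print(T.min(0),T.max(0),cv2.minEnclosingCircle(T[:,:2].astype(np.float32)*1000))
T=P[P[:,2]<.03]; print(T.min(0),T.max(0))
go((.637,-.2545,-.02),7.5)
E
```

```text
0.92 [181.1, 254.9] [ 0.64025    -0.25320511  0.        ]
0.68 [166.6, 167.5] [ 0.63629262 -0.35190547  0.        ]
540 [ 0.62618545 -0.26867537  0.01004152] [ 0.64823996 -0.24547525  0.05280044]
[ 0.62816615 -0.26696335  0.04515151] [ 0.64823996 -0.24693439  0.05280044] ((638.3338623046875, -257.0594787597656), 10.320317268371582)
[ 0.62618545 -0.26867537  0.01004152] [ 0.63679372 -0.24548056  0.02965913]
shift [-0.0007 -0.0024  0.1577] twist 0.001 now [ 0.6363 -0.2548  0.1377] -172.45
```

View pics/w5.png

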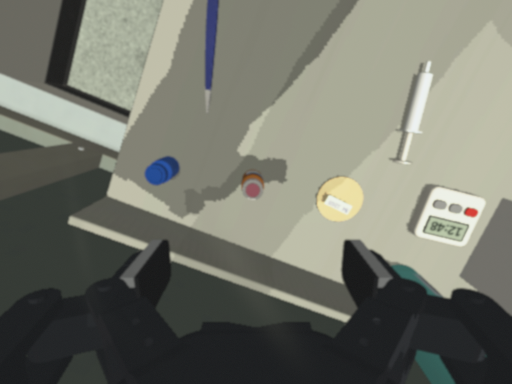

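The wrist view shows the brown vial with the pink cap at (253,186) and the blue look-alike at (160,170). The vial is at (0.638, −0.257) and its top reads 52 mm, which matches.

```bash
python3 - <<'E'
from h import *
for z in (.08,.0,-.0255): go((.638,-.257,z),7.5)
E
```

```text
shift [-0.0014 -0.0034  0.0577] twist 0.001 now [ 0.6363 -0.2548  0.1377] -172.45
shift [-0.0014 -0.0047  0.1376] twist 0.001 now [ 0.6363 -0.2548  0.1377] -172.45
shift [-0.0014 -0.0051  0.1631] twist 0.001 now [ 0.6363 -0.2548  0.1377] -172.45
```

Call:
{"method": "arm_command", "body": {"translation": [[-0.0014,-0.003,0.04],[-0.0014,-0.0038,0.08],[-0.0014,-0.0044,0.12],[-0.0014,-0.0049,0.15],[-0.0014,-0.0051,0.163],[-0.0014,-0.0051,0.163],[-0.0014,-0.0051,0.163]], "twist": [0,0,0,0,0,0,0], "fingers": [-1,-1,-1,-1,-1,-1,-1]}}

```text
time: 27.78
tcp_pos: [0.6388, -0.258, -0.0242]
ee_rot: [-0.065, 0.998, 0.008, 0.0]
ft_force: [-0.7, -0.8, -0.2]
grip_width: 0.0851
grasp_force: 0.0
```

Call:
{"method": "arm_command", "body": {"translation": [[0,0,0],[0,0,0],[0,0,0],[0,0,0],[0,0,0],[0,0,0],[0,0,0]], "twist": [0,0,0,0,0,0,0], "fingers": [1,1,1,1,1,1,1], "newtons": 25}}

```text
time: 28.65
tcp_pos: [0.638, -0.2577, -0.0255]
ee_rot: [-0.065, 0.998, 0.008, -0.001]
ft_force: [-1.0, -0.5, 3.6]
grip_width: 0.0226
grasp_force: 25.6
```

Call:
{"method": "arm_command", "body": {"translation": [[0,0,-0.03],[0,0,-0.08],[0,0,-0.13],[0,0,-0.15],[0,0,-0.15]], "twist": [0,0,0,0,0], "fingers": [1,1,1,1,1]}}

```text
time: 29.28
tcp_pos: [0.639, -0.2604, 0.1255]
ee_rot: [-0.065, 0.998, 0.008, 0.0]
ft_force: [-0.0, -0.4, -0.3]
grip_width: 0.0223
grasp_force: 25.3
```

```bash
python3 - <<'E'
from h import *
go((.4692,.1680,.122),7.5)
E
```

```text
shift [0.1124 0.4468 0.0101] twist 0.0 now [ 0.639  -0.2604  0.1255] -172.5
```

Call:
{"method": "arm_command", "body": {"translation": [[0.1124,0.4468,0.009],[0.1124,0.4468,0.009],[0.1124,0.4468,0.009],[0.1124,0.4468,0.009],[0.1124,0.4468,0.009],[0.1124,0.4468,0.009],[0.1124,0.4468,0.009],[0.1124,0.4468,0.009],[0.1124,0.4468,0.009],[0.1124,0.4468,0.009],[0.1124,0.4468,0.009],[0.1124,0.4468,0.009]], "twist": [0,0,0,0,0,0,0,0,0,0,0,0], "fingers": [1,1,1,1,1,1,1,1,1,1,1,1]}}

```text
time: 30.78
tcp_pos: [0.4688, 0.1675, 0.1225]
ee_rot: [-0.065, 0.998, 0.008, -0.001]
ft_force: [0.1, 0.0, -1.4]
grip_width: 0.0228
grasp_force: 25.3
```

```bash
python3 - <<'E'
from h import *
p=bot.snapshot('wrist'); save(p,'w6')
for z in (.12,.08,.041): go((.4692,.1680,z),7.5)
E
```

```text
shift [-0.0004  0.0002  0.0026] twist -0.001 now [0.4688 0.1677 0.1226] -172.57
shift [-0.0005 -0.0004  0.0426] twist -0.001 now [0.4688 0.1677 0.1226] -172.57
shift [-0.0005 -0.0011  0.0816] twist -0.001 now [0.4688 0.1677 0.1226] -172.57
```

View pics/w6.png

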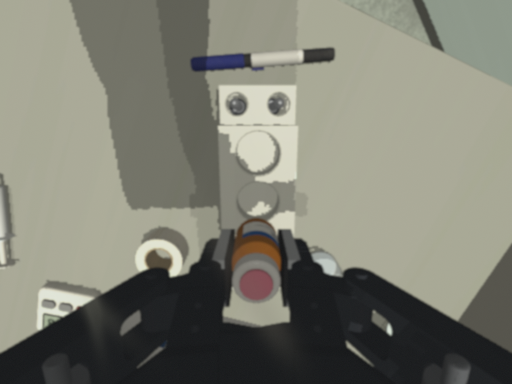

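The wrist view shows the vial upright in the grip at (257,265). The rack lies flat over the posts at (237,103) and (278,103), with its end and middle wells at (258,152) and (258,198). Now I lower the vial.

Call:
{"method": "arm_command", "body": {"translation": [[-0.0004,-0.0002,0.03],[-0.0005,-0.0007,0.06],[-0.0005,-0.001,0.075],[-0.0005,-0.0011,0.081],[-0.0005,-0.0011,0.081],[-0.0005,-0.0011,0.081]], "twist": [0,0,0,0,0,0], "fingers": [1,1,1,1,1,1]}}

```text
time: 31.58
tcp_pos: [0.4688, 0.1681, 0.0446]
ee_rot: [-0.065, 0.998, 0.008, 0.0]
ft_force: [-13.4, -2.7, 34.7]
grip_width: 0.023
grasp_force: 44.5
```

Call:
{"method": "arm_command", "body": {"translation": [[0,0,-0.003],[0,0,-0.0035],[0,0,-0.0035]], "twist": [0,0,0], "fingers": [1,1,1]}}

```text
time: 31.95
tcp_pos: [0.4691, 0.1684, 0.0451]
ee_rot: [-0.065, 0.998, 0.008, -0.001]
ft_force: [0.1, 0.4, 0.5]
grip_width: 0.0228
grasp_force: 26.3
```

```bash
python3 - <<'E'
from h import *
p=bot.snapshot('wrist'); W=cloud(p); save(p,'w7')
m=(np.hypot(W[...,0]-.469,W[...,1]-.168)<.03)&(W[...,2]>.1)&(W[...,2]<.125); 
P=W[m]; print(P[:,2].max(),np.percentile(P[:,2],[50,90])); box(p,(.47,.167),.078,.0845,r=.08)
E
```

```text
0.12499749466390901 [0.11880007 0.12197081]
8261 ((443.6714172363281, 165.5985870361328), (69.54821014404297, 60.33151626586914), 7.353456974029541) [0.081  0.0822 0.0832]
```

View pics/w7.png

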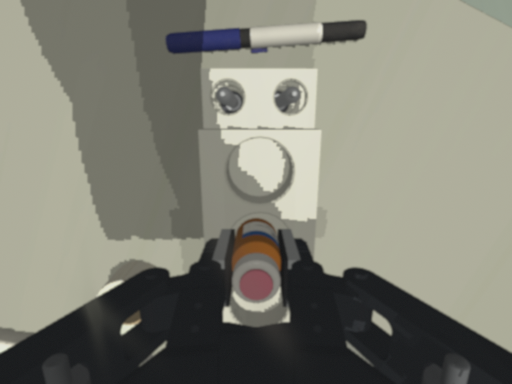

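The vial sits in the well, with a fingertip or the vial's foot just touching and no load left. I release and lift.

Call:
{"method": "arm_command", "body": {"translation": [[0,0,0],[0,0,0],[0,0,0],[0,0,0],[0,0,-0.03],[0,0,-0.08],[0,0,-0.13],[0,0,-0.13],[0,0,-0.13]], "twist": [0,0,0,0,0,0,0,0,0], "fingers": [0,-0.3,-0.3,-0.3,-0.3,-0.3,-0.3,-0.3,-0.3]}}

```text
time: 33.12
tcp_pos: [0.469, 0.1664, 0.1748]
ee_rot: [-0.065, 0.998, 0.008, -0.001]
ft_force: [-0.8, 0.7, -0.3]
grip_width: 0.0556
grasp_force: 0.0
```

```bash
python3 - <<'E'
from h import *
p=bot.snapshot('wrist'); W=cloud(p); save(p,'w8')
box(p,(.469,.168),.11,.125,r=.03); box(p,(.469,.168),.09,.125,r=.03); box(p,(.47,.167),.078,.0845,r=.08)
E
```

```text
432 ((469.4239501953125, 167.06451416015625), (19.71932029724121, 19.259803771972656), 6.984516620635986) [0.1132 0.1158 0.1179]
607 ((468.39447021484375, 166.92674255371094), (21.515148162841797, 21.77303695678711), 53.59317398071289) [0.0952 0.1149 0.1178]
4650 ((468.88787841796875, 168.72726440429688), (120.15837097167969, 60.10021209716797), 7.486105918884277) [0.0809 0.0822 0.0833]
```

View pics/w8.png

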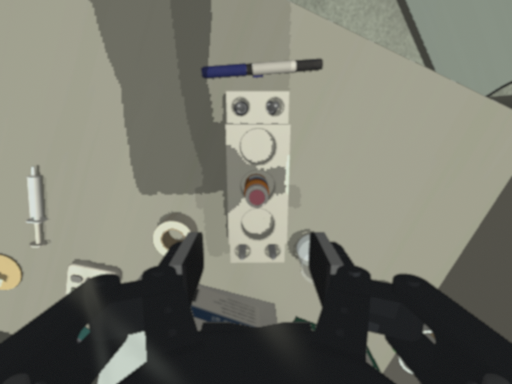

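The vial stands in the middle well at (257,190). Its top is at 0.117 m as expected and it is within 2 mm of centre. The rack is flat and the gripper is clear, so I hand in.

```bash
python3 -c "
from rig import bot
print(bot.job_done())"
```

```text
the job is handed in; nothing more can be done
None
```

I built the carrier in order (plain tray, divided tray, well rack), stood the brown vial upright in the middle well, and handed the job in at about 33 s of the 106 s allowed; the hand-in gave no verdict.

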